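# Serve one gumball from the lever dispenser

### The job

Serve one gumball to the customer at the left side of the counter: pull the dispenser's lever over towards you as far as it goes so that a gumball rolls into the dish, then ease the lever slowly all the way home, never letting it fly back. Take the dish by one ear, lift it straight up, carry it to the left clear of the dispenser and turn it a quarter turn in the air so that its free ear points straight left for the customer to take, always level so that the gumball stays in the middle. Finish still holding it out like that, level and at rest, a good hand's breadth (10 cm) or more above the counter; never touch the gumballs, let no second one out, and leave the bell, mug and glass where they are.

Things in the scene. Friction and masses are not known exactly. Their poses are not given: they have to be found in the camera images.
- dispenser: Fixed gumball dispenser on a dark board 90 x 285 mm, top 12 mm high. Origin on the worktop under the middle of the dish's seat (aluminium ring, 5 mm high on the board); z up, +x to its back, +y to its open end (left, seen from the robot); yaw within 0.3 rad. Two dark frames at y -73 and -152 mm, 59 mm wide in x, 116 mm high, carry the lever's shaft along y.
- rail_mouth (a point): middle of the rail's lower end, on its floor, 42 mm above the worktop, 54 mm to the dispenser's -y from its origin. The aluminium rail, 37 mm wide, climbs from here to -y at 8 degrees with seven 28 mm gumballs in it and in the tube
- tube_top (a point): top middle of the red cap of the clear upright tube that feeds the rail, 42 mm wide, 207 mm above the worktop, 200 mm to the dispenser's -y from its origin
- pull_lever (a joint): hand lever, rad: 0 = home (leans 0.35 rad from upright to the dispenser's +x), 0.70 = full stroke (0.35 rad to its -x, towards the robot). A spring draws it home: 2 N at the knob at home, 4.5 N at full stroke, plus slight damping. Two gate blades on its shaft let out only the lowest gumball, at about 0.45 rad; the others move up as it returns.
- lever_knob (a point): centre of the lever's black ball knob, diameter 28 mm, on an 8 mm steel rod; the ball swivels freely on a cross pin parallel to the lever's axis; 135 mm from the hinge. At home it is 235 mm above the worktop, at mid-stroke 244 mm
- lever_hinge (a point): point on the lever's axis in the knob's plane of swing, 108 mm above the worktop; fixed; the axis is the dispenser's y, the knob swings from +x over the top to -x
- dish: loose white dish, about 140 g, 101 mm across, 30 mm high, with a bowl-shaped hollow 92 mm wide, 18 mm deep (its middle 10 mm above the underside) and two ears along x. Origin: middle of the underside; z up; +x to the ear that starts at the back. Starts in the seat, underside 12 mm above the worktop, yaw within 0.12 rad of the dispenser's; lifts straight up, rim 3 to 5 mm beside the rail's mouth.
- ear_near (a point): middle of the ear on the dish's -x side (starts towards the robot): a bar 20 mm wide (dish y), 14 mm thick, reaching from 50 to 92 mm from the dish's centre; this point lies 72 mm from the centre, 20 mm above the underside (32 mm above the worktop at the start), outside the wooden board
- ear_far (a point): the same point of the ear on the dish's +x side (starts away from the robot)
- gumball_1: centre of the lowest gumball, pink, diameter 28 mm, 12 g, loose; starts at the lower gate on the rail (dispenser y = -113 mm), ends in the dish (24 mm above the dish's underside when it lies in the middle)
- gumball_2: centre of the next gumball, yellow, diameter 28 mm; moves down to the lower gate (dispenser y = -113 mm) when the lever is back home, and must stay there
- customer_side (a point): a point in the air 100 mm above the worktop's height, beyond its left edge, on the side where the customer stands; its y axis points straight left (world +y), square to the left edge of the worktop
- bell: silver counter bell, 81 mm wide, 64 mm high, loose bystander; origin at the middle of its underside
- mug: mug with a handle, 80 mm wide (113 mm with the handle), 91 mm high, loose bystander; origin under its middle
- glass_tumbler: glass tumbler, 80 mm wide, 91 mm high, loose bystander; origin under its middle

How it is judged:
By the outcome, as a careful person would: the job done as asked, in the order asked, and still so for the second after the job is handed in, while the arm keeps its last pose, push and grip.
It also fails if it takes over 67 s, if anything falls off the work surface, if the arm or the gripper's body presses on something with over 40 N, if the wrist force passes 120 N, or if a joint passes its speed limit or range.

### The arm

A 6-joint arm with a two-finger parallel gripper is mounted at the origin on a cart in front of the work surface, level with it; the furniture and walls round the work are solid. World frame = base frame: x ahead of the robot, y to its left, z up, the work surface at z = 0. Lengths are in m, angles in degrees, forces in N, time in s.
With the tool pointing down it reaches from about 0.375 to 0.9 m from the base axis. Payload 3.1 kg.
Tool frame: the origin (TCP) lies on the centre line of the jaws, within the pads' length; the fingertips stand 17 mm ahead of it and the grasp point (between the pads) lies 2 mm behind it; z points along the fingers, y is the line along which they close (so a half turn about z gives the same grasp; the last joint's range is limited). The gripper opens to 87 mm and grips with 3 to 60 N. Pads are 19 mm wide; open, the fingers measure 117 mm over their backs; the gripper's body (75 mm by 190 mm) begins 51 mm behind the grasp point.
Start: joints at [-84.998, 30.224, 82.088, -0, 67.689, -10.227], TCP at [0.164, -0.603, 0.213] pointing down, gripper open.
Joint ranges: [-176.69, 176.69], [-43.24, 126.21], [12.49, 139.97], [-82, 262], [0, 151.66], [-163.58, 163.58]. Speed limits (degrees/s): [159.86, 159.86, 180, 180, 180, 180].

### API

Orientations are given as a 3x3 rotation matrix whose columns are the frame's x, y, z axes.
In Python, from rig import bot, imaging, finder gives the robot as it stands. The module is installed in compiled form; this text tells all that it offers.
- The arm moves only by the tool play_rows, never from a script. Its argument "motion" is a list that holds one entry, the list of rows, each a list of 6 numbers: the shift along the tool's x, y, z in m, then the turn, a rotation vector about the tool's x, y, z in degrees. In form: [[[dx, dy, dz, wx, wy, wz], ...]]. A call has 1 to 8 rows; each row is the pose to reach, as a shift and turn from the pose commanded when the call began, along the tool's axes at that moment; what a row does not reach only later rows make up. A row lasts 1/12 s, in which the tool goes at most 41.7 mm and 7.16 degrees, less where a joint would pass 70% of its speed; a pose out of reach is approached as far as the arm can. A call with a gripper value outside its range is refused whole. "fingers" is the finger opening in m, from 0 to 0.087, set as the call begins (left out, the last holds). The fingers move at their own pace and stop on an object; the grip force is fixed at half the most. Time passes only in rows, so rows that repeat a pose let the fingers close. It gives the time, the measured TCP pose, the force, the opening and the grip force at its end, in the units of the state.
- bot.read_state(): the state, without advancing time (a new reading comes with each control period).
- imaging.capture(name): name is "side" or "top" or "wrist"; returns a dict with "frame" (400x640x3 uint8, red, green, blue), "camera_matrix" (3x3 intrinsics, pixels), "R" (3x3) and "t" (3): a world point X has camera coordinates R X + t. Camera axes: x right, y down, z forward; pixel columns grow to the right and rows downward; lengths in m; the calibration is good to about 2 mm. A picture is of the moment at which its call begins. There is no depth.
- bot.hand_in(): hands the job in; it is judged then, once.
Trained networks look in the newest picture that a camera, given by its name, has taken for a name from the list of things; names that differ only in an ending like _2 or _b are one class to them, and where a whole thing is asked for, a point or a joint stands for the part that bears it (a point fixed in the world has none). Each returns a list of dicts, best first, with "confidence" (0 to 1); they miss things now and then, are a little off and sometimes report something else, mostly with a low value. They report only what shows in the picture. A call takes as long as a camera call.
- finder.recognise(camera, name): "at" ([x, y, z] in m, in world coordinates, good to about 4 mm: the middle of the surface that is visible of it).
- finder.outline_of(camera, name): "pixels" (400x640 bool, what is visible of it).
The state is a dict: "time_s": time; "joint_positions": joint angles; "qvel": joint speeds; "tau": joint torques, N m; "position": TCP position; "tcp_rot": TCP orientation; "force": force on the tool from outside, world axes, zero at the start; "moment": the same for the moment, N m; "opening": opening from 0.0 (shut) to 1.0 (fully open); "grasp_force": force on a finger pad.
Only numpy, scipy, OpenCV 4.12 (cv2) and the standard library are available. Lean on these libraries where they do the work, as an engineer would, in place of code of your own. Each camera call takes 0.05 s, during which the arm holds its last target. There are 200 camera calls.

## Working session

There is one attempt and no reset: what is moved stays moved. The work goes in short steps, Python scripts to look and compute and a tool call to move; the robot and the scene stay as the last step left them, time stands still between calls to the robot, and variables do not carry over. Pictures are saved under pics/ and viewed, at most 10 in all, crops included, and the job is handed in when it is done.

Besides the shell and the picture viewer there is one more tool, called after "Request:" in YAML: its name, and indented under it one key for each argument. play_rows: Moves the arm, as the interface text tells. Its arguments: {"type":"object","properties":{"motion":{"type":"array"},"fingers":{"type":"number"}},"required":["motion"]}

```bash
mkdir -p pics; cat > h.py <<'E'
import numpy as np, cv2
from rig import bot, imaging, finder
np.set_printoptions(precision=4,suppress=True)
def cap(n,save=None):
    c=imaging.capture(n)
    if save: cv2.imwrite('pics/'+save,cv2.cvtColor(c['frame'],cv2.COLOR_RGB2BGR))
    return c
def proj(c,X):
    p=c['camera_matrix']@(np.array(c['R'])@np.array(X)+c['t']); return p[:2]/p[2]
def ray(c,px):
    R=np.array(c['R']); d=R.T@np.linalg.inv(c['camera_matrix'])@[px[0],px[1],1]; return -R.T@np.array(c['t']), d/np.linalg.norm(d)
def atz(c,px,z):
    o,d=ray(c,px); return o+d*(z-o[2])/d[2]
def tri(rays):
    A=np.zeros((3,3));b=np.zeros(3)
    for o,d in rays:
        P=np.eye(3)-np.outer(d,d);A+=P;b+=P@o
    X=np.linalg.solve(A,b); return X,[np.linalg.norm((np.eye(3)-np.outer(d,d))@(X-o)) for o,d in rays]
E
python3 - <<'E'
from h import *
for n in ['top','side']:
    c=cap(n,n+'0.png'); print(n,-np.array(c['R']).T@c['t'])
    for k in ['dish','lever_knob','ear_near','ear_far','tube_top','rail_mouth','gumball_1','bell','mug','glass_tumbler','lever_hinge','dispenser']:
        r=finder.recognise(n,k)[:3]
        print(k,[(np.round(x['at'],4).tolist(),round(x['confidence'],2), proj(c,x['at']).round().tolist()) for x in r])
s=bot.read_state();print(s['time_s'],s['tcp_rot'])
E
```

```text
top [0.3264 0.171  1.5833]
dish [([0.5356, 0.1689, 0.0292], 0.81, [318.0, 219.0]), ([0.486, 0.0504, 0.0442], 0.21, [352.0, 233.0])]
lever_knob [([0.5252, 0.0734, 0.1601], 0.65, [348.0, 217.0])]
ear_near [([0.5291, 0.1722, 0.0284], 0.86, [317.0, 221.0])]
ear_far [([0.5338, 0.1681, 0.0333], 0.78, [318.0, 219.0])]
tube_top [([0.49, 0.0508, 0.0486], 0.56, [352.0, 232.0])]
rail_mouth [([0.4875, 0.0522, 0.0472], 0.61, [351.0, 232.0])]
gumball_1 [([0.5249, 0.0832, 0.159], 0.36, [345.0, 217.0])]
bell [([0.7011, 0.3106, 0.0395], 0.84, [280.0, 172.0]), ([0.528, 0.0721, 0.1634], 0.71, [348.0, 216.0])]
mug [([0.8069, 0.1932, 0.0397], 0.64, [313.0, 145.0]), ([0.5282, 0.074, 0.162], 0.28, [347.0, 216.0])]
glass_tumbler [([0.4528, -0.1871, 0.0259], 0.56, [419.0, 244.0])]
lever_hinge [([0.4872, 0.0475, 0.0473], 0.69, [353.0, 232.0])]
dispenser [([0.4845, 0.0434, 0.0472], 0.98, [354.0, 233.0])]
side [ 0.7381 -0.8195  1.0285]
dish [([0.5502, 0.19, 0.0338], 0.9, [302.0, 225.0])]
lever_knob [([0.547, 0.0758, 0.2032], 0.77, [292.0, 207.0])]
ear_near [([0.5493, 0.1876, 0.0326], 0.96, [301.0, 226.0]), ([0.4974, -0.0209, 0.0744], 0.51, [266.0, 268.0])]
ear_far [([0.5504, 0.188, 0.0303], 0.7, [302.0, 226.0])]
tube_top [([0.4999, -0.0212, 0.0752], 0.96, [267.0, 268.0])]
rail_mouth [([0.4931, -0.0199, 0.08], 0.68, [264.0, 266.0]), ([0.5489, 0.1871, 0.0335], 0.3, [301.0, 225.0])]
gumball_1 []
bell [([0.7101, 0.2927, 0.0309], 0.77, [360.0, 208.0])]
mug [([0.7923, 0.1743, 0.0556], 0.92, [387.0, 233.0])]
glass_tumbler [([0.4454, -0.157, 0.0583], 0.63, [231.0, 314.0]), ([0.5489, 0.1883, 0.0333], 0.27, [301.0, 225.0])]
lever_hinge [([0.4971, -0.0241, 0.0744], 0.93, [266.0, 269.0])]
dispenser [([0.4989, -0.0234, 0.0771], 0.65, [266.0, 268.0])]
1.3 [[ 0.9649  0.2627 -0.    ]
 [ 0.2627 -0.9649  0.    ]
 [-0.     -0.     -1.    ]]
```

```bash
python3 - <<'E'
import cv2
t=cv2.imread('pics/top0.png')[130:280,260:460]; s=cv2.imread('pics/side0.png')[140:340,200:400]
cv2.imwrite('pics/t1.png',cv2.resize(t,None,fx=4,fy=4,interpolation=cv2.INTER_CUBIC)); cv2.imwrite('pics/s1.png',cv2.resize(s,None,fx=3,fy=3,interpolation=cv2.INTER_CUBIC))
E
```

```text
(no output)
```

View pics/t1.png

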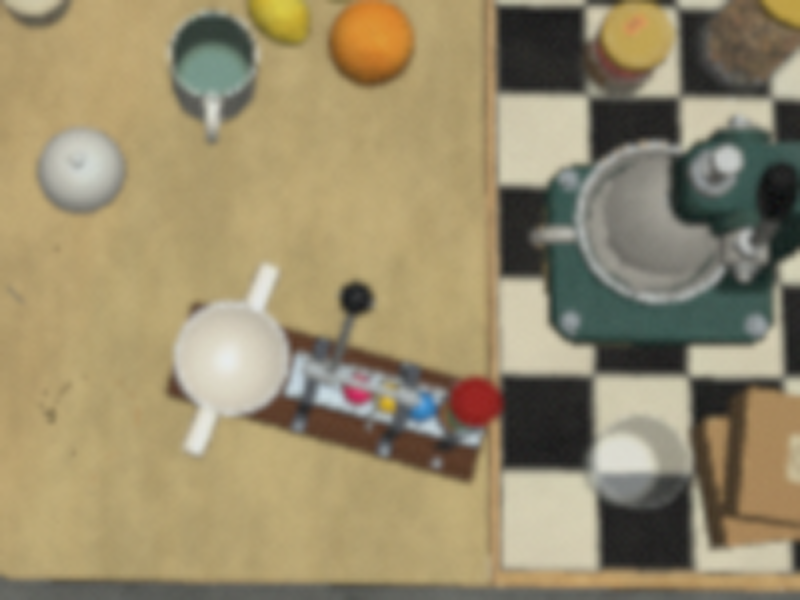

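View pics/s1.png

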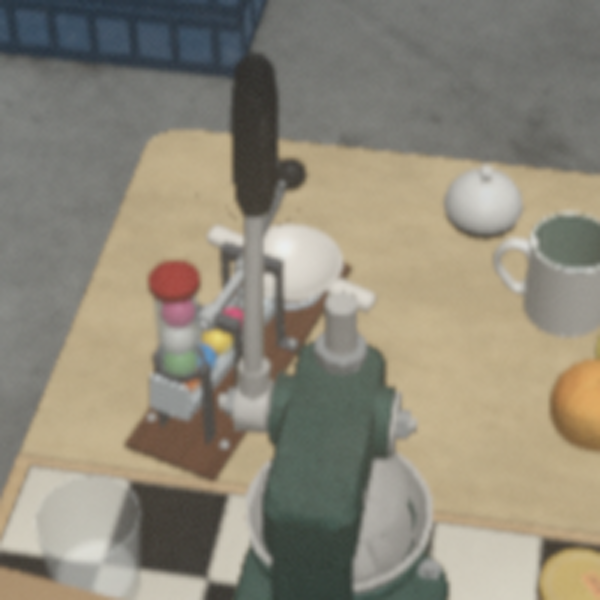

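```bash
python3 - <<'E'
from h import *
T=cap('top');S=cap('side')
for n,a,b in [('knob',(349,204.25),(297,197.7)),('cap',(378.75,229.5),(258,230.7)),('earN',(309.75,237.5),(275,219.3))]:
    print(n,*tri([ray(T,a),ray(S,b)]))
print('cap',atz(T,(378.75,229.5),.207),'knob',atz(T,(349,204.25),.235),'dish',atz(T,(318,219.25),.042),'earN',atz(T,(309.75,237.5),.039),'earF',atz(T,(325.75,201.75),.039))
W=cap('wrist'); s=bot.read_state(); R=np.array(s['tcp_rot'])
print('cam in tool',R.T@(-W['R'].T@W['t']-s['position']), (np.array(W['R'])@R).T, W['camera_matrix'],s['position'])
E
```

```text
knob [0.5578 0.0752 0.2354] [np.float64(0.002835527735073185), np.float64(0.0028355277350735927)]
cap [ 0.4831 -0.021   0.2042] [np.float64(0.002014266246159484), np.float64(0.002014266246159754)]
earN [0.4693 0.198  0.0345] [np.float64(0.0008489319195518395), np.float64(0.0008489319195518704)]
cap [ 0.4809 -0.0213  0.207 ] knob [0.5551 0.0743 0.235 ] dish [0.5325 0.1697 0.042 ] earN [0.4681 0.1977 0.039 ] earF [0.5961 0.1431 0.039 ]
cam in tool [ 0.0674 -0.0001 -0.1723] [[ 0.0002 -0.9681 -0.2504]
 [ 1.      0.0002  0.    ]
 [ 0.     -0.2504  0.9681]] [[302.0959   0.     321.2924]
 [  0.     302.0959 195.58  ]
 [  0.       0.       1.    ]] [ 0.1642 -0.603   0.213 ]
```

Request:
play_rows:
  motion:
    - [[0,0,-0.02,0,0,5],[0,0,-0.05,0,0,10],[0,0,-0.08,0,0,16],[0,0,-0.11,0,0,22],[0,0,-0.13,0,0,27],[0,0,-0.137,0,0,30.4]]

```text
time_s: 1.95
position: [0.1645, -0.6049, 0.3548]
tcp_rot: [[0.964, -0.265, 0.001], [-0.265, -0.964, -0.008], [0.003, 0.008, -1.0]]
force: [1.1, 0.7, -0.0]
opening: 0.997
grasp_force: 0.0
```

Request:
play_rows:
  motion:
    - [[0.002,-0.015,0,0,0,0],[0.006,-0.045,0,0,0,0],[0.01,-0.08,0,0,0,0],[0.015,-0.115,0,0,0,0],[0.02,-0.15,0,0,0,0],[0.025,-0.185,0,0,0,0],[0.03,-0.22,0,0,0,0],[0.034,-0.252,0,0,0,0]]

```text
time_s: 2.62
position: [0.2634, -0.3666, 0.3501]
tcp_rot: [[0.965, -0.262, 0.0], [-0.262, -0.965, 0.0], [0.0, -0.0, -1.0]]
force: [0.6, -0.5, -0.3]
opening: 0.999
grasp_force: 0.0
```

Request:
play_rows:
  motion:
    - [[0.004,-0.03,0,0,0,0],[0.008,-0.06,0,0,0,0],[0.013,-0.095,0,0,0,0],[0.017,-0.125,0,0,0,0],[0.022,-0.16,0,0,0,0],[0.026,-0.19,0,0,0,0],[0.03,-0.22,0,0,0,0],[0.034,-0.252,0,0,0,0]]

```text
time_s: 3.28
position: [0.362, -0.1331, 0.3503]
tcp_rot: [[0.965, -0.262, 0.001], [-0.262, -0.965, -0.001], [0.001, 0.001, -1.0]]
force: [0.1, -1.0, 0.1]
opening: 0.999
grasp_force: 0.0
```

Request:
play_rows:
  motion:
    - [[0.004,-0.03,0,0,0,0],[0.008,-0.06,0,0,0,0],[0.013,-0.095,0,0,0,0],[0.017,-0.13,0,0,0,0],[0.022,-0.165,0,0,0,0],[0.028,-0.205,0,0,0,0],[0.032,-0.235,0,0,0,0],[0.034,-0.252,0,0,0,0]]

```text
time_s: 3.95
position: [0.4614, 0.103, 0.3502]
tcp_rot: [[0.966, -0.259, 0.001], [-0.259, -0.966, 0.001], [0.001, -0.001, -1.0]]
force: [0.4, -0.2, 1.0]
opening: 0.997
grasp_force: 0.0
```

```bash
python3 - <<'E'
from h import *
c=cap('wrist','w1.png'); s=bot.read_state(); print(s['time_s'],s['position'],s['joint_positions'],s['force'],np.array(s['tcp_rot']))
for k in ['dish','lever_knob','ear_near','ear_far','tube_top','gumball_1']:
    r=finder.recognise('wrist',k)[:2]
    print(k,[(np.round(x['at'],4).tolist(),round(x['confidence'],2), proj(c,x['at']).round().tolist()) for x in r])
import pickle; pickle.dump(c,open('w1.pkl','wb'))
E
```

```text
4.0 [0.4621 0.1044 0.3501] [ -0.9411   9.6017  91.7342   0.1802  78.561  103.9643] [ 1.9542  2.2679 -0.0383] [[ 0.9662 -0.2578  0.0019]
 [-0.2578 -0.9662  0.0031]
 [ 0.001  -0.0034 -1.    ]]
dish [([0.5412, 0.1744, 0.0342], 0.78, [264.0, 123.0])]
lever_knob [([0.5441, 0.0782, 0.2395], 0.56, [324.0, 96.0]), ([0.5012, 0.0361, 0.1014], 0.46, [361.0, 126.0])]
ear_near [([0.5388, 0.1696, 0.033], 0.66, [268.0, 124.0]), ([0.5098, 0.0647, 0.0713], 0.49, [338.0, 125.0])]
ear_far [([0.5375, 0.1701, 0.0351], 0.68, [268.0, 125.0]), ([0.7002, 0.3061, 0.0364], 0.38, [146.0, 40.0])]
tube_top [([0.5005, 0.0397, 0.1036], 0.7, [359.0, 128.0]), ([0.5433, 0.0773, 0.2425], 0.27, [325.0, 96.0])]
gumball_1 [([0.5091, 0.0615, 0.0686], 0.75, [340.0, 125.0]), ([0.5026, 0.0373, 0.0818], 0.68, [359.0, 125.0])]
```

View pics/w1.png

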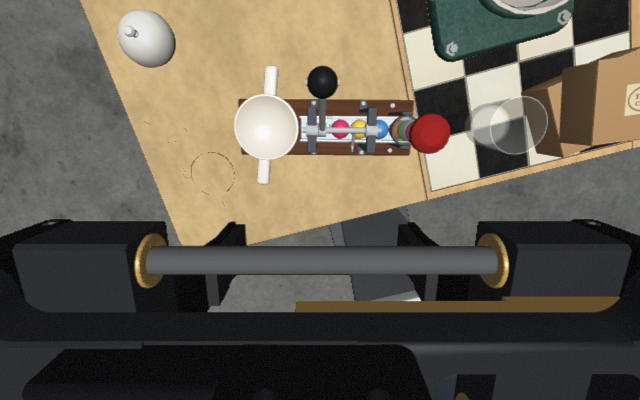

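```bash
python3 - <<'E'
from h import *
import pickle
W=pickle.load(open('w1.pkl','rb'))
W0=imaging.capture('wrist')
T=imaging.capture('top');S=imaging.capture('side')
def blob(img,box,f):
    x0,y0,x1,y1=box; m=f(img[y0:y1,x0:x1].astype(int)).astype(np.uint8)
    n,l,st,ce=cv2.connectedComponentsWithStats(m); i=1+st[1:,4].argmax(); x,y,w,h,a=st[i]
    return ce[i]+[x0,y0],np.array([x+x0+(w-1)/2,y+y0+(h-1)/2]),(w,h,a)
dark=lambda p:p.max(2)<45
red=lambda p:(p[...,0]>p[...,1]*2.5)&(p[...,0]>80)
white=lambda p:(p.min(2)>165)
kw=blob(W['frame'],(300,60,345,98),dark); capw=blob(W['frame'],(400,105,460,160),red)
k0=blob(W0['frame'],(300,60,345,98),dark)
ct=blob(T['frame'],(365,215,392,245),red); cs=blob(S['frame'],(245,220,275,245),red)
print(kw,k0,capw,ct,cs)
print('knob',tri([ray(W0,k0[1]),ray(T,(349,204.25)),ray(S,(297,197.7))]),atz(W0,k0[1],.235))
dw=blob(W['frame'],(230,60,300,190),white); print('dish',dw)
print('dish rim ctr', atz(W,(266.5,127),.04),'near tip',atz(W,(262.5,184),.039),'far tip',atz(W,(271.5,66.5),.039))
# dish orientation by white mask at z=.039
m=np.zeros((400,640),bool); p=W['frame'][60:190,230:302].astype(int); m[60:190,230:302]=white(p)
n,l,st,ce=cv2.connectedComponentsWithStats(m.astype(np.uint8)); l=l==1+st[1:,4].argmax()
ys,xs=np.nonzero(l); P=np.array([atz(W,(x,y),.039)[:2] for x,y in zip(xs,ys)])
c=np.array([.5325,.1697])
for _ in range(3):
    r=np.linalg.norm(P-c,axis=1); F=P[(r>56)&((P-c)[:,0]>0)].mean(0); N=P[(r>56)&((P-c)[:,0]<0)].mean(0); c=(F+N)/2
print('ears',N,F,np.linalg.norm(F-N),np.arctan2(*(F-N)[::-1]),c)
print('cap',atz(W,capw[1],.205),tri([ray(W,capw[1]),ray(T,ct[1])]),W['t']-W0['t'])
E
```

```text
Traceback (most recent call last):
ValueError: attempt to get argmax of an empty sequence
```

```bash
cat > m.py <<'E'
from h import *
import pickle
W=pickle.load(open('w1.pkl','rb'))
W0=imaging.capture('wrist')
T=imaging.capture('top');S=imaging.capture('side')
def blob(img,box,f):
    x0,y0,x1,y1=box; m=f(img[y0:y1,x0:x1].astype(int)).astype(np.uint8)
    n,l,st,ce=cv2.connectedComponentsWithStats(m)
    if n<2: return (np.zeros(2),np.zeros(2),0)
    i=1+st[1:,4].argmax(); x,y,w,h,a=st[i]
    return ce[i]+[x0,y0],np.array([x+x0+(w-1)/2,y+y0+(h-1)/2]),(w,h,a)
dark=lambda p:p.max(2)<60
red=lambda p:(p[...,0]>p[...,1]*2)&(p[...,0]>80)
white=lambda p:(p.min(2)>150)
kw=blob(W['frame'],(300,60,345,98),dark)
k0=blob(W0['frame'],(300,60,345,98),dark); capw=blob(W['frame'],(400,105,460,160),red)
ct=blob(T['frame'],(365,215,392,245),red); cs=blob(S['frame'],(245,220,275,245),red)
print(kw,k0,capw,ct,cs)
print('knob',tri([ray(W0,k0[1]),ray(T,(349,204.25)),ray(S,(297,197.7))]),atz(W0,k0[1],.235))
print('dish rim ctr', atz(W,(266.5,127),.04),'near tip',atz(W,(262.5,184),.039),'far tip',atz(W,(271.5,66.5),.039))
m=np.zeros((400,640),bool); p=W['frame'][60:190,230:302].astype(int); m[60:190,230:302]=white(p)
n,l,st,ce=cv2.connectedComponentsWithStats(m.astype(np.uint8)); l=l==1+st[1:,4].argmax()
ys,xs=np.nonzero(l); P=np.array([atz(W,(x,y),.039)[:2] for x,y in zip(xs,ys)])
c=np.array([.5325,.1697])
for _ in range(3):
    r=np.linalg.norm(P-c,axis=1); F=P[(r>56)&((P-c)[:,0]>0)].mean(0); N=P[(r>56)&((P-c)[:,0]<0)].mean(0); c=(F+N)/2
print('ears',N,F,np.linalg.norm(F-N),np.arctan2(*(F-N)[::-1]),c)
print('cap',atz(W,capw[1],.205),tri([ray(W,capw[1]),ray(T,ct[1])]),W['t']-W0['t'])
E
python3 m.py
```

```text
(array([321.9723,  81.9473]), array([322. ,  81.5]), (np.int32(29), np.int32(32), np.int32(721))) (array([316.5268,  81.9202]), array([316.5,  81.5]), (np.int32(30), np.int32(32), np.int32(727))) (array([429.7398, 132.8502]), array([429., 133.]), (np.int32(41), np.int32(39), np.int32(1222))) (array([385., 231.]), array([385., 231.]), (np.int32(1), np.int32(1), np.int32(1))) (array([257.5667, 233.0583]), array([257.5, 233. ]), (np.int32(14), np.int32(11), np.int32(120)))
knob (array([0.5573, 0.076 , 0.2347]), [np.float64(0.0011818659680990432), np.float64(0.0027694051031941728), np.float64(0.0030898578336953876)]) [0.5565 0.0769 0.235 ]
dish rim ctr [0.5349 0.1719 0.04  ] near tip [0.4498 0.206  0.039 ] far tip [0.6169 0.1384 0.039 ]
ears [nan nan] [nan nan] nan nan [nan nan]
cap [ 0.4829 -0.0176  0.205 ] (array([ 0.4788, -0.044 ,  0.1443]), [np.float64(0.007790512385695712), np.float64(0.007790512385695699)]) [ 0.0028  0.0013 -0.0003]m.py:26: RuntimeWarning: Mean of empty slice.
  r=np.linalg.norm(P-c,axis=1); F=P[(r>56)&((P-c)[:,0]>0)].mean(0); N=P[(r>56)&((P-c)[:,0]<0)].mean(0); c=(F+N)/2
  ret = um.true_divide(
```

```bash
sed -i 's/r>56/r>.056/g; s/W=pickle.*/W=imaging.capture("wrist")/' m.py; sed -i 's/(300,60,345,98)/(295,60,340,98)/;s/(262.5,184)/(258,184)/;s/\[60:190,230:302\]/[60:190,222:302]/g' m.py
python3 m.py; python3 - <<'E'
from h import *
s=bot.read_state();p=np.array(s['position']);R=np.array(s['tcp_rot']);print(s['time_s'],p,R)
for X in ([.557,.0765,.233],):print(R.T@(np.array(X)-p))
E
```

```text
(array([317.0875,  81.9542]), array([317. ,  81.5]), (np.int32(29), np.int32(32), np.int32(720))) (array([317.2245,  81.9215]), array([317.5,  81.5]), (np.int32(30), np.int32(32), np.int32(726))) (array([425.7886, 132.391 ]), array([426. , 132.5]), (np.int32(39), np.int32(40), np.int32(1225))) (array([385. , 230.5]), array([385. , 230.5]), (np.int32(1), np.int32(2), np.int32(2))) (array([257.6777, 233.0744]), array([257.5, 233. ]), (np.int32(14), np.int32(11), np.int32(121)))
knob (array([0.5573, 0.0759, 0.2348]), [np.float64(0.0011364292152350223), np.float64(0.0026978564872589222), np.float64(0.003131456307855871)]) [0.5564 0.0767 0.235 ]
dish rim ctr [0.534  0.1676 0.04  ] near tip [0.4509 0.209  0.039 ] far tip [0.6158 0.1336 0.039 ]
ears [0.4673 0.1997] [0.6024 0.1449] 0.14572967139359605 -0.38521843129657896 [0.5348 0.1723]
cap [ 0.4827 -0.0187  0.205 ] (array([ 0.4796, -0.0426,  0.1516]), [np.float64(0.00805232962825122), np.float64(0.00805232962825133)]) [-0. -0.  0.]
4.8 [0.4605 0.0998 0.3501] [[ 0.9651 -0.2619  0.0001]
 [-0.2619 -0.9651 -0.    ]
 [ 0.0001 -0.     -1.    ]]
[ 0.0992 -0.0028  0.1171]
```

Request:
play_rows:
  motion:
    - [[0.015,0,0,0,0,0],[0.04,-0.001,0,0,0,0],[0.07,-0.002,0.01,0,0,0],[0.09,-0.003,0.03,0,0,0],[0.099,-0.003,0.055,0,0,0],[0.099,-0.003,0.08,0,0,0],[0.099,-0.003,0.1,0,0,0],[0.099,-0.003,0.11,0,0,0]]

```text
time_s: 5.47
position: [0.5552, 0.0769, 0.2369]
tcp_rot: [[0.965, -0.262, -0.006], [-0.262, -0.965, 0.0], [-0.005, 0.001, -1.0]]
force: [-0.4, 0.2, 1.2]
opening: 1.001
grasp_force: 0.0
```

Request:
play_rows:
  motion:
    - [[0,0,0.005,0,0,0],[0,0,0.007,0,0,0],[0,0,0.007,0,0,0],[0,0,0.007,0,0,0]]

```text
time_s: 5.8
position: [0.5577, 0.077, 0.2344]
tcp_rot: [[0.965, -0.262, 0.003], [-0.262, -0.965, -0.0], [0.003, -0.001, -1.0]]
force: [-0.1, 0.4, 0.2]
opening: 0.998
grasp_force: 0.0
```

```bash
python3 - <<'E'
from h import *
c=cap('wrist','w2.png'); s=bot.read_state(); print(s['time_s'],s['position'],s['force']); 
E
```

```text
5.85 [0.5577 0.077  0.2345] [-0.5946  1.108   1.3927]
```

View pics/w2.png

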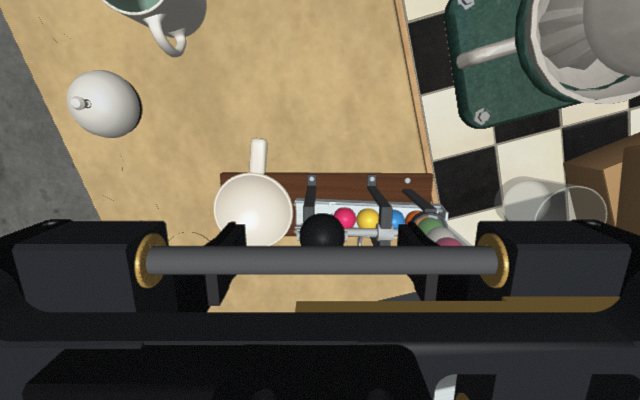

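Request:
play_rows:
  motion:
    - [[0,0,0,0,0,0],[0,0,0,0,0,0],[0,0,0,0,0,0],[0,0,0,0,0,0],[0,0,0,0,0,0],[0,0,0,0,0,0],[0,0,0,0,0,0],[0,0,0,0,0,0]]
  fingers: 0.015

```text
time_s: 6.52
position: [0.5568, 0.0769, 0.233]
tcp_rot: [[0.965, -0.262, -0.0], [-0.262, -0.965, 0.0], [-0.0, 0.0, -1.0]]
force: [0.4, -0.1, -0.0]
opening: 0.483
grasp_force: 0.0
```

```bash
python3 - <<'E'
from h import *
s=bot.read_state(); print(s['time_s'],s['position'],s['force'],s['opening']*.087,s['grasp_force'])
for q in np.linspace(0,.74,16):
    print(round(q,3), (.135*(np.sin(.35-q)-np.sin(.35))).round(4), (-.135*(np.cos(.35-q)-np.cos(.35))).round(4))
E
```

```text
6.5167 [0.5568 0.0769 0.233 ] [ 0.4402 -0.1264 -0.0361] 0.04197851350474574 0.0
0.0 0.0 -0.0
0.049 -0.0063 -0.0021
0.099 -0.0127 -0.0039
0.148 -0.0192 -0.0054
0.197 -0.0258 -0.0066
0.247 -0.0324 -0.0075
0.296 -0.039 -0.008
0.345 -0.0457 -0.0082
0.395 -0.0523 -0.0081
0.444 -0.059 -0.0076
0.493 -0.0656 -0.0068
0.543 -0.0721 -0.0057
0.592 -0.0786 -0.0043
0.641 -0.0851 -0.0025
0.691 -0.0914 -0.0004
0.74 -0.0976 0.002
```

Still closing; wait for the grip.

Request:
play_rows:
  motion:
    - [[0,0,0,0,0,0],[0,0,0,0,0,0],[0,0,0,0,0,0],[0,0,0,0,0,0],[0,0,0,0,0,0]]

```text
time_s: 6.93
position: [0.5568, 0.0769, 0.2328]
tcp_rot: [[0.965, -0.262, -0.0], [-0.262, -0.965, 0.0], [-0.0, -0.0, -1.0]]
force: [0.0, -0.4, -1.2]
opening: 0.234
grasp_force: 24.7
```

Request:
play_rows:
  motion:
    - [[0,0,0,0,0,0],[0,0,0,0,0,0],[0,0,0,0,0,0]]

```text
time_s: 7.18
position: [0.5568, 0.077, 0.2328]
tcp_rot: [[0.965, -0.262, -0.0], [-0.262, -0.965, 0.0], [-0.0, -0.0, -1.0]]
force: [-0.1, 0.6, -3.1]
opening: 0.231
grasp_force: 24.4
```

```bash
python3 - <<'E'
from h import *
c=cap('wrist','w3.png'); s=bot.read_state(); print(s['time_s'],s['position'],s['force'],s['moment'],s['opening'],s['grasp_force'])
cv2.imwrite('pics/w3c.png',cv2.cvtColor(cv2.resize(c['frame'][150:300,220:420],None,fx=4,fy=4,interpolation=cv2.INTER_CUBIC),cv2.COLOR_RGB2BGR))
E
```

```text
7.2333 [0.5568 0.0769 0.2329] [ 0.8179 -0.0982 -2.6871] [ 0.0292 -0.0861  0.0643] 0.227165926155675 24.364789724349976
```

View pics/w3c.png

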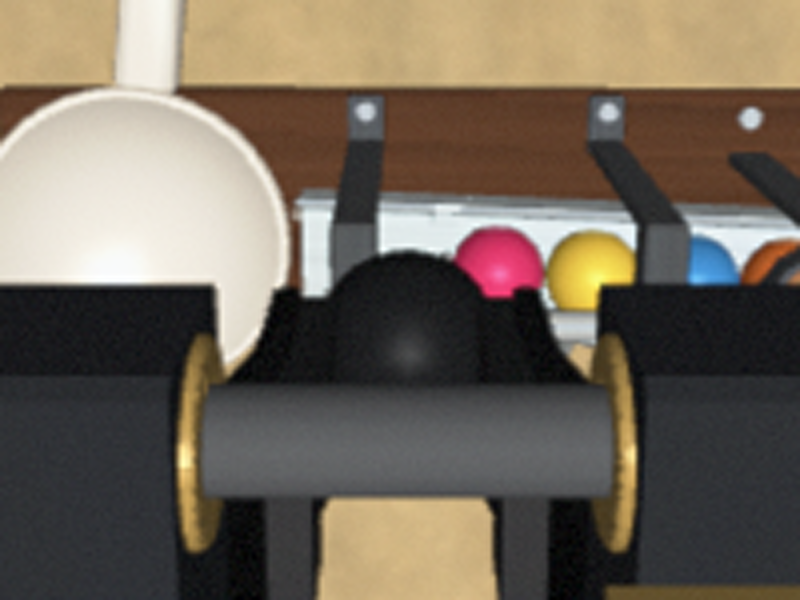

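Request:
play_rows:
  motion:
    - [[-0.002,0,-0.0007,0,0,0],[-0.004,0,-0.0014,0,0,0],[-0.0063,0,-0.0021,0,0,0],[-0.0095,0,-0.003,0,0,0],[-0.0127,0,-0.0039,0,0,0],[-0.016,0,-0.0047,0,0,0],[-0.0192,0,-0.0054,0,0,0],[-0.0192,0,-0.0054,0,0,0]]

```text
time_s: 7.9
position: [0.5367, 0.0823, 0.238]
tcp_rot: [[0.965, -0.261, -0.003], [-0.261, -0.965, 0.0], [-0.003, 0.0, -1.0]]
force: [0.2, 0.2, -0.4]
opening: 0.173
grasp_force: 0.0
```

```bash
python3 - <<'E'
from h import *
c=cap('wrist','w4.png'); s=bot.read_state(); print(s['time_s'],s['position'],s['force'],s['moment'],s['opening'],s['grasp_force'])
cv2.imwrite('pics/w4c.png',cv2.cvtColor(cv2.resize(c['frame'][150:300,220:420],None,fx=4,fy=4,interpolation=cv2.INTER_CUBIC),cv2.COLOR_RGB2BGR))
E
```

```text
7.95 [0.5373 0.0822 0.2381] [-0.0702  0.0731  0.4904] [0.0634 0.0051 0.0177] 0.17083502540965304 0.0
```

View pics/w4c.png

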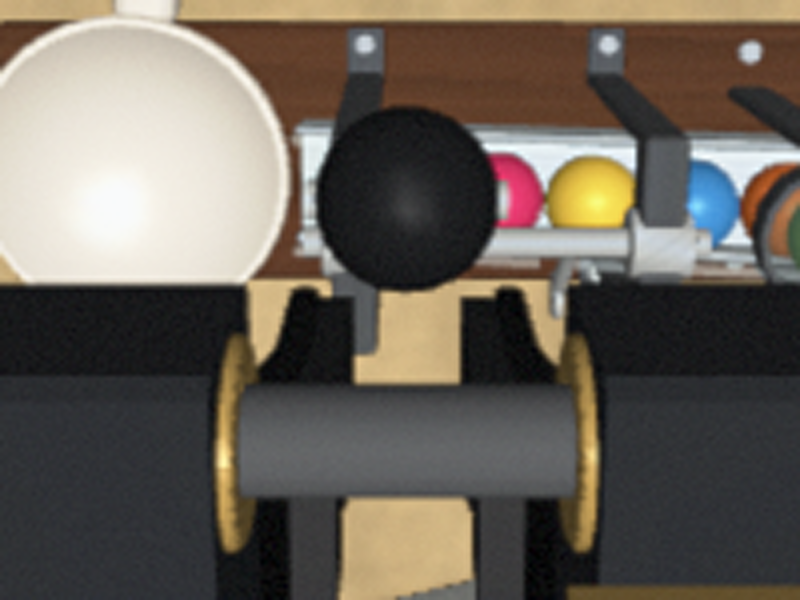

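```bash
python3 - <<'E'
from h import *
c=imaging.capture('wrist'); s=bot.read_state(); p=np.array(s['position']);R=np.array(s['tcp_rot'])
px=(322,199.2)
for z in (.215,.225,.235,.245): 
    X=atz(c,px,z); print(X,R.T@(X-p))
# tool-frame points on pad edge: project
for x in (-.0095,0,.0095):
  for z in (.017,0,-.02,-.05): print(x,z,proj(c,p+R@[x,0.0075,z]), proj(c,p+R@[x,0.0075+.015,z]))
import pickle;pickle.dump(c,open('w5.pkl','wb'))
S=cap('side','s5.png');T=cap('top','t5.png')
def dk(im,b):
    x0,y0,x1,y1=b;m=(im[y0:y1,x0:x1].max(2)<70).astype(np.uint8);n,l,st,ce=cv2.connectedComponentsWithStats(m);i=1+st[1:,4].argmax();return ce[i]+[x0,y0],st[i]
print(s['time_s'],dk(c['frame'],(290,165,350,232)))
E
```

```text
[0.551  0.0777 0.215 ] [0.0139 0.0008 0.0231]
[0.5537 0.077  0.225 ] [0.0166 0.0007 0.0131]
[0.5563 0.0764 0.235 ] [0.0194 0.0007 0.0031]
[0.5589 0.0757 0.245 ] [ 0.0221  0.0007 -0.0069]
-0.0095 0.017 [332.0416 235.3601] [354.4398 235.3666]
-0.0095 0 [332.9981 245.8195] [357.3795 245.8263]
-0.0095 -0.02 [334.3656 260.7718] [361.5819 260.779 ]
-0.0095 -0.05 [337.139  291.0975] [370.1051 291.1054]
0 0.017 [332.1752 221.9392] [354.8407 221.946 ]
0 0 [333.1562 231.3308] [357.8546 231.338 ]
0 -0.02 [334.5622 244.7911] [362.1741 244.7989]
0 -0.05 [337.4269 272.2165] [370.975  272.2251]
0.0095 0.017 [332.3121 208.1941] [355.2513 208.2013]
0.0095 0 [333.3185 216.4604] [358.3421 216.468 ]
0.0095 -0.02 [334.7646 228.3391] [362.7837 228.3474]
0.0095 -0.05 [337.7251 252.6567] [371.8762 252.6661]
8.0 (array([320.3076, 198.5945]), array([   9,    4,   45,   55, 1788], dtype=int32))
```

```bash
python3 - <<'E'
from h import *
import pickle
c=pickle.load(open('w5.pkl','rb')); s=bot.read_state(); p=np.array(s['position']);R=np.array(s['tcp_rot'])
S=imaging.capture('side')
def crop(cam,b,f,pts):
    x0,y0,x1,y1=b; im=cv2.resize(cam['frame'][y0:y1,x0:x1],None,fx=f,fy=f,interpolation=cv2.INTER_CUBIC)[...,::-1].copy()
    for X,col in pts:
        q=(proj(cam,X)-[x0,y0]+.5)*f; cv2.circle(im,tuple(int(v) for v in q),4,col,1)
    return im
pts=[(p+R@[x,y,z],col) for x in(-.0095,.0095) for y in (-.0075,.0075) for z,col in((.017,(0,255,0)),(-.013,(0,0,255)))]+[(np.array([.557,.0765,.235]),(255,255,0))]
a=crop(S,(240,120,340,240),5,pts); b=crop(c,(280,160,340+20,280),5,pts)
# brighten dark
im=np.hstack([a,b[:600,:300]]); im=(255*(im/255.)**.5).astype(np.uint8)
cv2.imwrite('pics/cmp.png',im); print(im.shape)
E
```

```text
(600, 800, 3)
```

View pics/cmp.png

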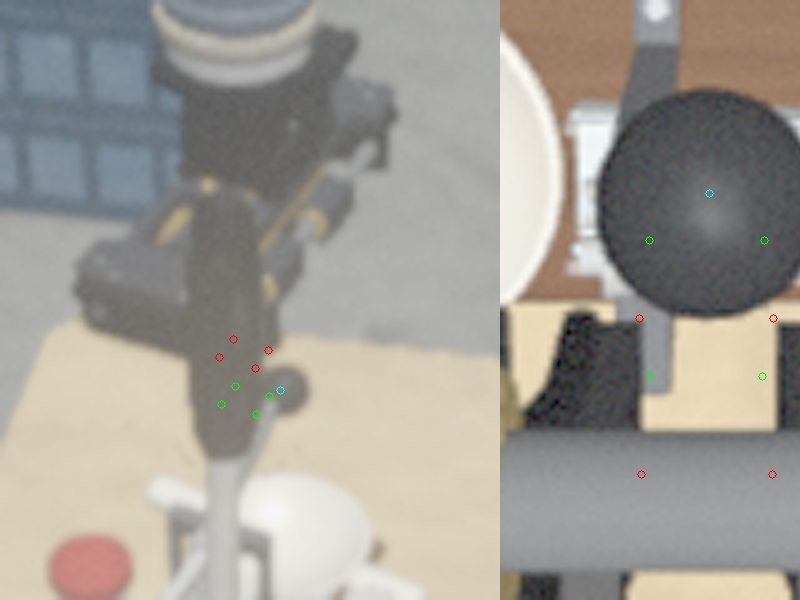

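Request:
play_rows:
  motion:
    - [[0,0,0,0,0,0],[0,0,0,0,0,0],[0,0,0,0,0,0],[0,0,0,0,0,0],[0,0,0,0,0,0],[0,0,0,0,0,0],[0,0,0,0,0,0],[0,0,0,0,0,0]]
  fingers: 0.07

```text
time_s: 8.82
position: [0.5383, 0.0819, 0.2385]
tcp_rot: [[0.965, -0.262, 0.0], [-0.262, -0.965, 0.0], [0.0, -0.0, -1.0]]
force: [0.0, -0.5, -0.2]
opening: 0.694
grasp_force: 0.0
```

Request:
play_rows:
  motion:
    - [[0.007,0.0005,0,0,0,0],[0.016,0.0005,0,0,0,0],[0.0195,0.0005,0.004,0,0,0],[0.0195,0.0005,0.01,0,0,0],[0.0195,0.0005,0.016,0,0,0],[0.0195,0.0005,0.021,0,0,0],[0.0195,0.0005,0.0235,0,0,0],[0.0195,0.0005,0.0235,0,0,0]]

```text
time_s: 9.48
position: [0.556, 0.0765, 0.2138]
tcp_rot: [[0.965, -0.262, -0.003], [-0.262, -0.965, 0.0], [-0.003, 0.001, -1.0]]
force: [-0.6, 0.2, -1.1]
opening: 0.808
grasp_force: 0.0
```

Request:
play_rows:
  motion:
    - [[0,0,0,0,0,0],[0,0,0,0,0,0],[0,0,0,0,0,0],[0,0,0,0,0,0],[0,0,0,0,0,0],[0,0,0,0,0,0],[0,0,0,0,0,0],[0,0,0,0,0,0]]
  fingers: 0.015

```text
time_s: 10.15
position: [0.5572, 0.0769, 0.2151]
tcp_rot: [[0.965, -0.262, 0.001], [-0.262, -0.965, 0.001], [0.0, -0.001, -1.0]]
force: [-0.2, 0.6, 1.3]
opening: 0.303
grasp_force: 30.0
```

Request:
play_rows:
  motion:
    - [[0,0,0,0,0,0],[0,0,0,0,0,0],[0,0,0,0,0,0]]

```text
time_s: 10.4
position: [0.5572, 0.0768, 0.215]
tcp_rot: [[0.965, -0.262, 0.0], [-0.262, -0.965, 0.001], [0.0, -0.001, -1.0]]
force: [0.3, 2.8, 0.1]
opening: 0.299
grasp_force: 30.0
```

Request:
play_rows:
  motion:
    - [[-0.002,0,-0.0007,0,0,0],[-0.004,0,-0.0014,0,0,0],[-0.0063,0,-0.0021,0,0,0],[-0.0095,0,-0.003,0,0,0],[-0.0127,0,-0.0039,0,0,0],[-0.016,0,-0.0047,0,0,0],[-0.0192,0,-0.0054,0,0,0],[-0.0192,0,-0.0054,0,0,0]]

```text
time_s: 11.07
position: [0.538, 0.082, 0.2206]
tcp_rot: [[0.965, -0.262, 0.0], [-0.262, -0.965, 0.001], [0.0, -0.001, -1.0]]
force: [3.3, 4.4, -2.8]
opening: 0.308
grasp_force: 30.0
```

```bash
python3 - <<'E'
from h import *
c=cap('wrist','w6.png'); s=bot.read_state(); print(s['time_s'],s['position'],s['force'],s['opening'],s['grasp_force'])
im=c['frame'][200:265,290:350]; print((im.max(2)<60).sum(1))
E
```

```text
11.1167 [0.5383 0.0819 0.2206] [ 2.8302  3.9552 -3.1602] 0.29973386607459124 29.999509155750275
[ 0  0  0  0  0  0  0  0  0  0  0  0  0  0  0  0  0  0  0  0  0  0  0  9
 29 34 37 40 43 45 48 49 51 52 53 55 58 60 60 60 60 60 60 60 60 60 60 60
  6  0  0  0  0  0  0  0  0  0  0  0  0  0  0  0  0]
```

Request:
play_rows:
  motion:
    - [[-0.003,0,-0.0006,0,0,0],[-0.0066,0,-0.0012,0,0,0],[-0.0102,0,-0.0016,0,0,0],[-0.0138,0,-0.0021,0,0,0],[-0.0174,0,-0.0024,0,0,0],[-0.021,0,-0.0026,0,0,0],[-0.024,0,-0.0027,0,0,0],[-0.0265,0,-0.0028,0,0,0]]

```text
time_s: 11.78
position: [0.5138, 0.0886, 0.2233]
tcp_rot: [[0.965, -0.262, 0.003], [-0.262, -0.965, 0.001], [0.003, -0.001, -1.0]]
force: [5.6, 3.9, -5.5]
opening: 0.301
grasp_force: 30.0
```

Request:
play_rows:
  motion:
    - [[-0.0033,0,0.0001,0,0,0],[-0.0066,0,0.0001,0,0,0],[-0.01,0,0.0004,0,0,0],[-0.0133,0,0.0006,0,0,0],[-0.0166,0,0.001,0,0,0],[-0.0199,0,0.0014,0,0,0],[-0.0231,0,0.0019,0,0,0],[-0.0264,0,0.0025,0,0,0]]

```text
time_s: 12.45
position: [0.4894, 0.0954, 0.2211]
tcp_rot: [[0.965, -0.262, 0.005], [-0.262, -0.965, 0.0], [0.005, -0.002, -1.0]]
force: [6.4, 4.7, -3.4]
opening: 0.299
grasp_force: 30.0
```

Request:
play_rows:
  motion:
    - [[-0.003,0,0.0006,0,0,0],[-0.006,0,0.0013,0,0,0],[-0.009,0,0.0022,0,0,0],[-0.012,0,0.003,0,0,0],[-0.0145,0,0.0038,0,0,0],[-0.017,0,0.0047,0,0,0],[-0.019,0,0.0055,0,0,0],[-0.0205,0,0.0061,0,0,0]]

```text
time_s: 13.12
position: [0.4703, 0.1006, 0.2159]
tcp_rot: [[0.965, -0.262, 0.007], [-0.262, -0.965, 0.0], [0.006, -0.002, -1.0]]
force: [4.4, 4.0, 1.8]
opening: 0.304
grasp_force: 30.0
```

```bash
python3 - <<'E'
from h import *
for i in range(3):
    c=cap('wrist','w7.png'); s=bot.read_state(); print(s['time_s'],s['position'],s['force'],s['opening'],s['grasp_force'])
r=finder.recognise('wrist','gumball_1'); print([(x['at'],x['confidence'],proj(c,x['at'])) for x in r])
E
```

```text
13.1667 [0.4699 0.1007 0.2158] [ 5.0195  3.0862 -0.2996] 0.30172574336727837 30.000094771385193
13.2167 [0.47   0.1007 0.2158] [5.7004 3.8868 1.229 ] 0.30182468154190284 30.000078678131104
13.2667 [0.4702 0.1006 0.2159] [5.0719 4.3489 1.004 ] 0.30182011920877755 30.00003933906555
[([0.5403, 0.1828, 0.0453], 0.72, array([234.0064, 137.8543])), ([0.5024, 0.0352, 0.0781], 0.64, array([375.4338, 137.7528])), ([0.5366, 0.1695, 0.0316], 0.29, array([249.2073, 137.2356]))]
```

Request:
play_rows:
  motion:
    - [[-0.001,0,0.0004,0,0,0],[-0.002,0,0.0008,0,0,0],[-0.003,0,0.0012,0,0,0],[-0.004,0,0.0016,0,0,0],[-0.004,0,0.0016,0,0,0],[-0.004,0,0.0016,0,0,0]]

```text
time_s: 13.82
position: [0.4679, 0.1013, 0.215]
tcp_rot: [[0.965, -0.262, 0.01], [-0.262, -0.965, -0.001], [0.01, -0.002, -1.0]]
force: [6.3, 3.4, 2.4]
opening: 0.297
grasp_force: 30.0
```

Request:
play_rows:
  motion:
    - [[-0.001,0,0.0004,0,0,0],[-0.002,0,0.0008,0,0,0],[-0.003,0,0.0012,0,0,0],[-0.004,0,0.0016,0,0,0],[-0.004,0,0.0016,0,0,0],[-0.004,0,0.0016,0,0,0]]

```text
time_s: 14.32
position: [0.468, 0.1013, 0.2149]
tcp_rot: [[0.965, -0.262, 0.019], [-0.262, -0.965, -0.003], [0.019, -0.002, -1.0]]
force: [11.3, 0.1, 5.2]
opening: 0.305
grasp_force: 30.0
```

```bash
python3 - <<'E'
from h import *
for i in range(3):
    c=cap('wrist','w8.png'); s=bot.read_state(); print(s['time_s'],s['position'],s['force'],s['opening'],s['grasp_force'])
im=c['frame']
cv2.imwrite('pics/w8c.png',cv2.resize(im[60:260,170:430],None,fx=3,fy=3,interpolation=cv2.INTER_CUBIC)[...,::-1])
E
```

```text
14.3667 [0.468  0.1013 0.2149] [10.9546  0.4745  5.99  ] 0.3011837839744508 30.00100404024124
14.4167 [0.468  0.1013 0.2149] [10.6173  0.3522  5.6456] 0.3034160210522732 30.00085562467575
14.4667 [0.468  0.1013 0.2149] [10.6442 -0.2585  5.7985] 0.30361746927391575 30.000873506069183
```

View pics/w8c.png

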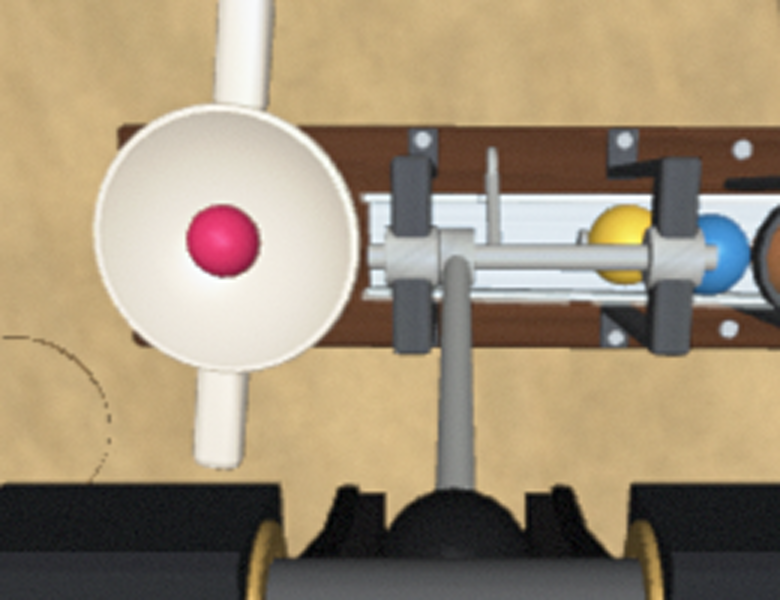

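Request:
play_rows:
  motion:
    - [[0.002,0,-0.0008,0,0,0],[0.004,0,-0.0016,0,0,0],[0.006,0,-0.0024,0,0,0],[0.008,0,-0.0032,0,0,0],[0.01,0,-0.004,0,0,0],[0.012,0,-0.0048,0,0,0],[0.0138,0,-0.0055,0,0,0],[0.0155,0,-0.0061,0,0,0]]

```text
time_s: 15.13
position: [0.4775, 0.0987, 0.2183]
tcp_rot: [[0.965, -0.262, 0.006], [-0.262, -0.965, 0.0], [0.006, -0.002, -1.0]]
force: [6.5, 4.0, -2.9]
opening: 0.3
grasp_force: 30.0
```

Request:
play_rows:
  motion:
    - [[0.0016,0,-0.0005,0,0,0],[0.0032,0,-0.0009,0,0,0],[0.0049,0,-0.0014,0,0,0],[0.0065,0,-0.0018,0,0,0],[0.0081,0,-0.0022,0,0,0],[0.0098,0,-0.0026,0,0,0],[0.0114,0,-0.0029,0,0,0],[0.013,0,-0.0032,0,0,0]]

```text
time_s: 15.8
position: [0.4893, 0.0954, 0.2211]
tcp_rot: [[0.965, -0.262, 0.004], [-0.262, -0.965, 0.001], [0.004, -0.002, -1.0]]
force: [4.9, 4.3, -3.6]
opening: 0.302
grasp_force: 30.0
```

Request:
play_rows:
  motion:
    - [[0.0016,0,-0.0003,0,0,0],[0.0033,0,-0.0006,0,0,0],[0.0049,0,-0.0009,0,0,0],[0.0066,0,-0.0011,0,0,0],[0.0082,0,-0.0013,0,0,0],[0.0098,0,-0.0015,0,0,0],[0.0115,0,-0.0017,0,0,0],[0.0131,0,-0.0019,0,0,0]]

```text
time_s: 16.47
position: [0.5014, 0.0921, 0.2228]
tcp_rot: [[0.965, -0.262, 0.003], [-0.262, -0.965, 0.001], [0.003, -0.002, -1.0]]
force: [3.5, 4.4, -3.6]
opening: 0.301
grasp_force: 30.0
```

Request:
play_rows:
  motion:
    - [[0.0017,0,-0.0002,0,0,0],[0.0033,0,-0.0003,0,0,0],[0.005,0,-0.0004,0,0,0],[0.0067,0,-0.0005,0,0,0],[0.0083,0,-0.0006,0,0,0],[0.01,0,-0.0006,0,0,0],[0.0116,0,-0.0006,0,0,0],[0.0133,0,-0.0006,0,0,0]]

```text
time_s: 17.13
position: [0.5137, 0.0887, 0.2233]
tcp_rot: [[0.965, -0.262, 0.002], [-0.262, -0.965, 0.001], [0.002, -0.001, -1.0]]
force: [4.7, 4.2, -3.1]
opening: 0.303
grasp_force: 30.0
```

Request:
play_rows:
  motion:
    - [[0.0017,0,0,0,0,0],[0.0033,0,0,0,0,0],[0.005,0,0.0001,0,0,0],[0.0067,0,0.0002,0,0,0],[0.0083,0,0.0003,0,0,0],[0.01,0,0.0004,0,0,0],[0.0116,0,0.0005,0,0,0],[0.0133,0,0.0007,0,0,0]]

```text
time_s: 17.8
position: [0.5262, 0.0853, 0.2225]
tcp_rot: [[0.965, -0.262, 0.001], [-0.262, -0.965, 0.001], [0.001, -0.001, -1.0]]
force: [4.1, 3.9, -1.8]
opening: 0.303
grasp_force: 30.0
```

Request:
play_rows:
  motion:
    - [[0.0017,0,0.0002,0,0,0],[0.0033,0,0.0004,0,0,0],[0.005,0,0.0006,0,0,0],[0.0066,0,0.0009,0,0,0],[0.0083,0,0.0012,0,0,0],[0.0099,0,0.0015,0,0,0],[0.0116,0,0.0018,0,0,0],[0.0132,0,0.0021,0,0,0]]

```text
time_s: 18.47
position: [0.5388, 0.0818, 0.2205]
tcp_rot: [[0.965, -0.262, 0.001], [-0.262, -0.965, 0.001], [0.001, -0.001, -1.0]]
force: [3.1, 4.1, -2.2]
opening: 0.302
grasp_force: 30.0
```

Request:
play_rows:
  motion:
    - [[0.0016,0,0.0004,0,0,0],[0.0032,0,0.0008,0,0,0],[0.0048,0,0.0012,0,0,0],[0.0065,0,0.0016,0,0,0],[0.0081,0,0.002,0,0,0],[0.0097,0,0.0024,0,0,0],[0.0113,0,0.0028,0,0,0],[0.0129,0,0.0033,0,0,0]]

```text
time_s: 19.13
position: [0.551, 0.0784, 0.2172]
tcp_rot: [[0.965, -0.262, 0.0], [-0.262, -0.965, 0.001], [0.0, -0.001, -1.0]]
force: [3.0, 4.3, -1.2]
opening: 0.306
grasp_force: 30.0
```

Request:
play_rows:
  motion:
    - [[0.0012,0,0.0004,0,0,0],[0.0024,0,0.0008,0,0,0],[0.0036,0,0.0012,0,0,0],[0.0048,0,0.0016,0,0,0],[0.006,0,0.002,0,0,0],[0.0072,0,0.0024,0,0,0],[0.0083,0,0.0028,0,0,0],[0.0093,0,0.0031,0,0,0]]

```text
time_s: 19.8
position: [0.5571, 0.0767, 0.2148]
tcp_rot: [[0.965, -0.262, -0.006], [-0.262, -0.965, 0.002], [-0.006, -0.0, -1.0]]
force: [-5.6, 6.1, 10.2]
opening: 0.302
grasp_force: 30.0
```

```bash
python3 - <<'E'
from h import *
for i in range(3):
    c=cap('wrist','w9.png'); s=bot.read_state(); print(s['time_s'],s['position'],s['force'],s['opening'],s['grasp_force'])
r=finder.recognise('wrist','gumball_1'); print([(x['at'],x['confidence'],proj(c,x['at'])) for x in r])
E
```

```text
19.85 [0.5571 0.0767 0.2149] [-5.0537  6.0327  7.5605] 0.304548538396954 30.00140368938446
19.9 [0.5571 0.0767 0.2149] [-4.1219  6.5499  7.4299] 0.30068897219440033 30.00135987997055
19.95 [0.5571 0.0767 0.2149] [-3.5074  5.6398  8.5033] 0.30468919321819166 30.001303553581238
[([0.5115, 0.0612, 0.0775], 0.8, array([345.9521, 219.2711])), ([0.5383, 0.1713, 0.0436], 0.76, array([248.6726, 212.1304]))]
```

Request:
play_rows:
  motion:
    - [[-0.0015,0,-0.0005,0,0,0],[-0.0025,0,-0.001,0,0,0],[-0.0025,0,-0.001,0,0,0]]

```text
time_s: 20.25
position: [0.5571, 0.0767, 0.215]
tcp_rot: [[0.965, -0.262, -0.0], [-0.262, -0.965, 0.001], [-0.0, -0.001, -1.0]]
force: [0.9, 4.8, -0.1]
opening: 0.305
grasp_force: 30.0
```

Request:
play_rows:
  motion:
    - [[0,0,0,0,0,0],[0,0,0,0,0,0],[0,0,0,0,0,0],[0,0,0,0,0,0],[0,0,0,0,0,0],[0,0,0,0,0,0],[0,0,0,0,0,0],[0,0,0,0,0,0]]
  fingers: 0.065

```text
time_s: 20.92
position: [0.5574, 0.0761, 0.2149]
tcp_rot: [[0.965, -0.262, -0.0], [-0.262, -0.965, -0.0], [-0.0, 0.0, -1.0]]
force: [-0.3, -0.5, -0.2]
opening: 0.732
grasp_force: 0.0
```

Request:
play_rows:
  motion:
    - [[0,0,-0.005,0,0,0],[0,0,-0.015,0,0,0],[0,0,-0.03,0,0,0],[0,0,-0.045,0,0,0],[0,0,-0.055,0,0,0],[0,0,-0.06,0,0,0]]

```text
time_s: 21.42
position: [0.5586, 0.0762, 0.2774]
tcp_rot: [[0.965, -0.262, 0.004], [-0.262, -0.965, -0.0], [0.004, -0.001, -1.0]]
force: [1.1, 0.6, 0.9]
opening: 0.743
grasp_force: 0.0
```

Request:
play_rows:
  motion:
    - [[-0.006,-0.005,0,-0.1,1,0.5],[-0.02,-0.017,0,-0.2,3,1.4],[-0.04,-0.033,0,-0.4,6,2.7],[-0.062,-0.051,0,-0.6,9,4.1],[-0.085,-0.07,0,-0.7,11,5.1],[-0.103,-0.085,0,-0.8,13.5,6.2],[-0.113,-0.093,0,-0.9,14.7,6.8],[-0.115,-0.0946,0,-0.9,15,6.9]]

```text
time_s: 22.08
position: [0.4671, 0.1996, 0.2739]
tcp_rot: [[0.897, -0.373, 0.238], [-0.36, -0.928, -0.097], [0.257, 0.001, -0.966]]
force: [0.4, 0.3, 0.3]
opening: 0.745
grasp_force: 0.0
```

```bash
python3 - <<'E'
from h import *
for i in range(3): c=cap('wrist','w10.png')
s=bot.read_state(); print(s['time_s'],s['position'],s['joint_positions'],s['force'],s['opening']);print(np.array(s['tcp_rot']))
f=c['frame'].astype(int)
o=finder.outline_of('wrist','dish')
for x in o[:2]:
    m=x['pixels']; ys,xs=np.nonzero(m); print('conf',x['confidence'],xs.min(),xs.max(),ys.min(),ys.max())
m=o[0]['pixels'];ys,xs=np.nonzero(m);P=np.array([atz(c,(a,b),.039)[:2] for a,b in zip(xs,ys)])
ce=np.array([.5348,.1723])
for _ in range(3):
    r=np.linalg.norm(P-ce,axis=1); F=P[(r>.056)&((P-ce)[:,0]>0)].mean(0); N=P[(r>.056)&((P-ce)[:,0]<0)].mean(0); print(N,F,np.arctan2(*(F-N)[::-1]),(F+N)/2,np.linalg.norm(F-N)); 
    if np.linalg.norm(F-N)<.16: ce=(F+N)/2
for k in('gumball_1','bell'):
    print(k,[(x['at'],round(x['confidence'],2)) for x in finder.recognise('wrist',k)])
E
```

```text
22.2333 [0.4712 0.1977 0.2748] [ 15.9324  13.2682 101.4539 -11.3845  53.8831 133.7847] [ 0.3777  0.4226 -0.1738] 0.746223707249852
[[ 0.8952 -0.3753  0.2401]
 [-0.3625 -0.9269 -0.0973]
 [ 0.2591  0.     -0.9659]]
conf 0.62 285 356 99 229
[0.4672 0.2   ] [0.6021 0.1457] -0.38274174972142255 [0.5346 0.1729] 0.14537676266823474
[0.467  0.2001] [0.6018 0.1458] -0.382938859714756 [0.5344 0.1729] 0.1453268656070737
[0.4669 0.2001] [0.6016 0.1459] -0.3827651595226046 [0.5342 0.173 ] 0.14518900526060152
gumball_1 [([0.5332, 0.1761, 0.042], 0.88), ([0.502, 0.0647, 0.0751], 0.46), ([0.5425, 0.0835, 0.2365], 0.27)]
bell [([0.697, 0.3087, 0.0405], 0.57)]
```

View pics/w10.png

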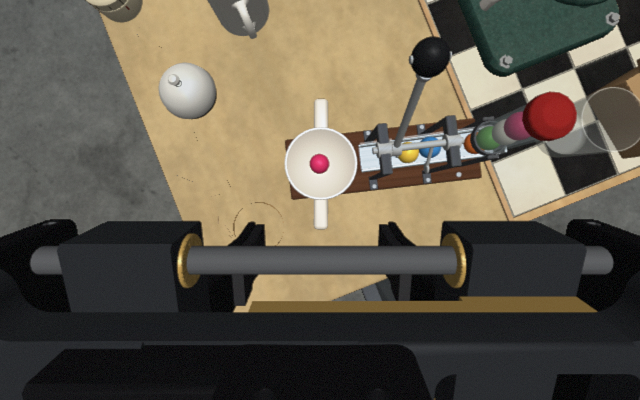

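Request:
play_rows:
  motion:
    - [[-0.004,-0.0004,0.015,0,0,0],[-0.0134,-0.0008,0.05,0,0,0],[-0.0228,-0.0008,0.085,0,0,0],[-0.0322,-0.0008,0.12,0,0,0],[-0.0416,-0.0008,0.155,0,0,0],[-0.051,-0.0008,0.19,0,0,0],[-0.0568,-0.0008,0.212,0,0,0],[-0.0595,-0.0008,0.222,0,0,0]]

```text
time_s: 23.05
position: [0.4708, 0.1967, 0.0413]
tcp_rot: [[0.895, -0.379, 0.234], [-0.365, -0.926, -0.099], [0.255, 0.003, -0.967]]
force: [0.0, 0.3, 0.1]
opening: 0.75
grasp_force: 0.0
```

Request:
play_rows:
  motion:
    - [[-0.001,0,0.004,0,0,0],[-0.0021,0,0.008,0,0,0],[-0.0032,0,0.012,0,0,0],[-0.004,0,0.015,0,0,0],[-0.004,0,0.015,0,0,0]]

```text
time_s: 23.47
position: [0.4721, 0.1983, 0.0299]
tcp_rot: [[0.894, -0.377, 0.241], [-0.364, -0.926, -0.097], [0.26, -0.001, -0.966]]
force: [1.2, -0.3, -0.6]
opening: 0.747
grasp_force: 0.0
```

```bash
python3 - <<'E'
from h import *
c=cap('wrist','w11.png')
s=bot.read_state(); print(s['time_s'],s['position'],s['force'],s['moment'],s['opening']);print(np.array(s['tcp_rot']))
p=np.array(s['position']);R=np.array(s['tcp_rot'])
u=np.array([np.cos(-.383),np.sin(-.383),0]);ctr=np.array([.5345,.173,0])
for r in(-.05,-.072,-.092): print(r,proj(c,ctr+u*r+[0,0,.039]),(R.T@(ctr+u*r+[0,0,.032]-p)))
cv2.imwrite('pics/w11c.png',cv2.resize(c['frame'][150:300,220:420],None,fx=4,fy=4,interpolation=cv2.INTER_CUBIC)[...,::-1])
E
```

```text
23.5167 [0.4721 0.1984 0.0301] [-0.5877 -0.4498 -0.4862] [0.163  0.2073 0.0133] 0.7419978428885003
[[ 0.8945 -0.3765  0.2413]
 [-0.3637 -0.9264 -0.0971]
 [ 0.2601 -0.0009 -0.9656]]
-0.05 [320.9316 204.1228] [0.0173 0.0002 0.0027]
-0.072 [321.0412 242.1718] [-0.004   0.0003 -0.003 ]
-0.092 [321.141 276.844] [-0.0233  0.0003 -0.0082]
```

View pics/w11c.png

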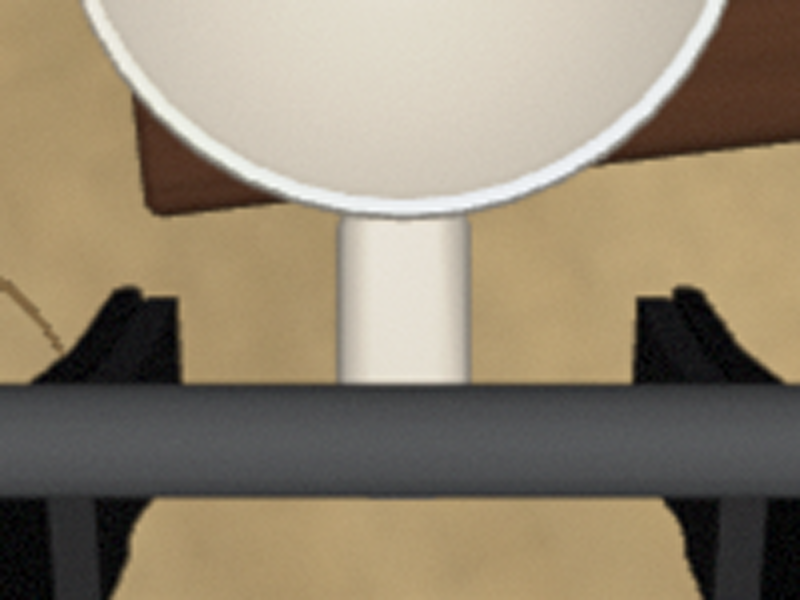

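Request:
play_rows:
  motion:
    - [[-0.001,0,0.004,0,0,0],[-0.0021,0,0.008,0,0,0],[-0.003,0,0.0115,0,0,0],[-0.0035,0,0.0135,0,0,0],[-0.0035,0,0.0135,0,0,0]]

```text
time_s: 23.93
position: [0.4714, 0.1983, 0.0151]
tcp_rot: [[0.895, -0.376, 0.239], [-0.363, -0.927, -0.098], [0.258, 0.001, -0.966]]
force: [-0.6, 0.5, 0.3]
opening: 0.746
grasp_force: 0.0
```

Request:
play_rows:
  motion:
    - [[-0.0005,0,0.002,0,0,0],[-0.001,0,0.004,0,0,0],[-0.0016,0,0.006,0,0,0],[-0.0021,0,0.008,0,0,0],[-0.0021,0,0.008,0,0,0]]

```text
time_s: 24.35
position: [0.4718, 0.1983, 0.0071]
tcp_rot: [[0.895, -0.376, 0.239], [-0.363, -0.927, -0.097], [0.258, 0.0, -0.966]]
force: [0.9, -0.1, -0.1]
opening: 0.744
grasp_force: 0.0
```

Request:
play_rows:
  motion:
    - [[0,0,0,0,0,0],[0,0,0,0,0,0],[0,0,0,0,0,0],[0,0,0,0,0,0],[0,0,0,0,0,0],[0,0,0,0,0,0],[0,0,0,0,0,0],[0,0,0,0,0,0]]
  fingers: 0.01

```text
time_s: 25.02
position: [0.4719, 0.1984, 0.0075]
tcp_rot: [[0.895, -0.376, 0.24], [-0.363, -0.927, -0.097], [0.259, -0.0, -0.966]]
force: [-1.4, 0.2, 0.1]
opening: 0.226
grasp_force: 24.8
```

Request:
play_rows:
  motion:
    - [[0,0,0,0,0,0],[0,0,0,0,0,0],[0,0,0,0,0,0],[0,0,0,0,0,0]]

```text
time_s: 25.35
position: [0.4719, 0.1984, 0.0075]
tcp_rot: [[0.895, -0.376, 0.24], [-0.364, -0.927, -0.097], [0.259, -0.0, -0.966]]
force: [0.9, 0.9, 1.0]
opening: 0.227
grasp_force: 30.0
```

```bash
python3 - <<'E'
from h import *
c=cap('wrist','w12.png'); s=bot.read_state(); print(s['time_s'],s['position'],s['force'],s['moment'],s['opening']*87,s['grasp_force'])
m=finder.outline_of('wrist','gumball_1')
for x in m[:3]:
    ys,xs=np.nonzero(x['pixels']); print(x['confidence'],xs.mean(),ys.mean(),len(xs))
E
```

```text
25.4 [0.4719 0.1984 0.0076] [-0.0282  0.4531  0.396 ] [0.1562 0.1291 0.0212] 19.998984894997335 29.98769184574485
0.68 316.8206429780034 106.48096446700508 2364
0.39 554.3137254901961 79.27450980392157 51
```

Request:
play_rows:
  motion:
    - [[0.0002,0,-0.0007,0,0,0],[0.0006,0,-0.0022,0,0,0],[0.0012,0,-0.0044,0,0,0],[0.0019,0,-0.0072,0,0,0],[0.0028,0,-0.0104,0,0,0],[0.0037,0,-0.0138,0,0,0],[0.0046,0,-0.017,0,0,0],[0.0053,0,-0.0198,0,0,0]]

```text
time_s: 26.12
position: [0.472, 0.1983, 0.0285]
tcp_rot: [[0.895, -0.376, 0.24], [-0.364, -0.926, -0.097], [0.259, -0.0, -0.966]]
force: [0.3, -0.1, -0.8]
opening: 0.226
grasp_force: 30.0
```

```bash
python3 - <<'E'
from h import *
c=cap('wrist','w13.png'); s=bot.read_state(); print(s['time_s'],s['position'],s['force'],s['moment'],s['opening']*87,s['grasp_force'])
for k in('gumball_1','dish'):
  for x in finder.outline_of('wrist',k)[:1]:
    ys,xs=np.nonzero(x['pixels']); print(k,x['confidence'],xs.mean(),ys.mean(),len(xs),xs.min(),xs.max(),ys.min(),ys.max())
# pink centroid
for n in('w12','w13'):
    f=cv2.imread(f'pics/{n}.png').astype(int); m=(f[...,2]>120)&(f[...,1]<80)&(f[...,0]>50); m[:, :250]=0;m[:,400:]=0
    ys,xs=np.nonzero(m);print(n,xs.mean(),ys.mean(),len(xs))
    w=(f.min(2)>140); w[:, :200]=0; w[:,440:]=0; w[230:]=0; ys,xs=np.nonzero(w); print(xs.min(),xs.max(),ys.min(),ys.max(),xs.mean(),ys.mean(),len(xs))
E
```

```text
26.1667 [0.4722 0.1985 0.029 ] [ 0.0934 -0.0079 -1.1823] [ 0.1701  0.3704 -0.0158] 19.99548701420985 29.98783570714295
gumball_1 0.95 578.2606473594549 75.43781942078364 587 569 589 59 97
dish 0.71 321.248867334567 112.20110394997128 31342 221 421 0 285
w12 316.7692307692308 103.45293522267207 1976
221 439 0 229 323.4565338397564 106.03562424282113 30541
w13 316.7822335025381 103.70253807106599 1970
221 439 0 229 325.3525875165659 106.48854122894916 30937
```

Request:
play_rows:
  motion:
    - [[0.0005,0,-0.0019,0,0,0],[0.0016,0,-0.0058,0,0,0],[0.0031,0,-0.0116,0,0,0],[0.0049,0,-0.0184,0,0,0],[0.007,0,-0.0261,0,0,0],[0.0091,0,-0.0338,0,0,0],[0.0111,0,-0.0415,0,0,0],[0.0132,0,-0.0493,0,0,0]]

```text
time_s: 26.93
position: [0.4718, 0.1983, 0.0799]
tcp_rot: [[0.895, -0.376, 0.24], [-0.364, -0.926, -0.097], [0.259, -0.0, -0.966]]
force: [0.5, 0.3, -1.9]
opening: 0.227
grasp_force: 30.0
```

Request:
play_rows:
  motion:
    - [[0.0021,0,-0.0077,0,0,0],[0.0041,0,-0.0155,0,0,0],[0.0062,0,-0.0232,0,0,0],[0.0083,0,-0.0309,0,0,0],[0.0104,0,-0.0386,0,0,0],[0.0122,0,-0.0454,0,0,0],[0.0135,0,-0.0502,0,0,0],[0.0142,0,-0.0531,0,0,0]]

```text
time_s: 27.6
position: [0.4721, 0.1984, 0.1349]
tcp_rot: [[0.895, -0.376, 0.241], [-0.364, -0.927, -0.097], [0.26, -0.001, -0.966]]
force: [-0.0, -0.5, -2.6]
opening: 0.225
grasp_force: 30.0
```

```bash
cat > plan.py <<'E'
from h import *
from scipy.spatial.transform import Rotation as Ro
import sys
def pink(name):
    c=cap('wrist',name+'.png'); f=c['frame'].astype(int); m=(f[...,0]>120)&(f[...,1]<80)&(f[...,2]>50); m[:,:250]=0;m[:,400:]=0;m[230:]=0
    ys,xs=np.nonzero(m); s=bot.read_state(); print('pink',xs.mean(),ys.mean(),len(xs)); print(s['time_s'],s['position'],s['force'],s['opening']*87,s['grasp_force'],s['joint_positions']); print(np.array(s['tcp_rot'])); return s
def mj(u): return 10*u**3-15*u**4+6*u**5
if __name__=='__main__':
    s=pink('w14'); p=np.array(s['position']); R0=np.array(s['tcp_rot'])
    ps=np.arctan2(-R0[0,1],-R0[1,1])*-1  # tool yaw from y axis
    ps=np.arctan2(R0[0,1],-R0[1,1]); rho=.068
    C0=p[:2]+rho*np.array([np.cos(ps),np.sin(ps)]); print('yaw',np.degrees(ps),'centre',C0)
    Cm=np.array([.51,.30]); Cf=np.array([.50,.40])
    seq=[]
    for k in range(1,17): u=mj(k/16); seq.append((C0+(Cm-C0)*u,ps))
    for k in range(1,49): u=mj(k/48); seq.append((Cm+(Cf-Cm)*u,ps+(np.pi/2-ps)*u))
    cp,cR=p,R0
    for i in range(0,64,8):
        rows=[]
        for C,a in seq[i:i+8]:
            P=np.array([*(C-rho*np.array([np.cos(a),np.sin(a)])),p[2]]); Rn=Ro.from_euler('z',a-ps).as_matrix()@R0
            rows.append([*np.round(cR.T@(P-cp),4).tolist(),*np.round(Ro.from_matrix(cR.T@Rn).as_rotvec(degrees=True),2).tolist()])
        cp,cR=P,Rn; print(rows)
E
python3 plan.py
```

```text
pink 316.78333333333336 103.9489898989899 1980
27.65 [0.4723 0.1985 0.1351] [ 0.7328 -1.024  -1.7991] 19.78578906433518 29.987690057605505 [ 15.9801  26.0531 110.6198 -17.2617  32.508  141.8087]
[[ 0.8945 -0.3763  0.2413]
 [-0.3636 -0.9265 -0.0968]
 [ 0.26   -0.0012 -0.9656]]
yaw -22.10270598361535 centre [0.5353 0.1729]
[[-0.0002, -0.0002, -0.0, 0.0, 0.0, 0.0], [-0.0011, -0.0017, -0.0003, 0.0, 0.0, 0.0], [-0.0034, -0.0053, -0.0009, 0.0, 0.0, 0.0], [-0.0071, -0.0112, -0.0019, 0.0, 0.0, 0.0], [-0.0124, -0.0195, -0.0033, 0.0, 0.0, 0.0], [-0.0189, -0.0298, -0.0051, 0.0, 0.0, 0.0], [-0.0264, -0.0416, -0.0071, 0.0, 0.0, 0.0], [-0.0344, -0.0541, -0.0092, 0.0, 0.0, 0.0]]
[[-0.008, -0.0126, -0.0021, 0.0, 0.0, 0.0], [-0.0155, -0.0243, -0.0041, 0.0, 0.0, 0.0], [-0.022, -0.0346, -0.0059, 0.0, 0.0, 0.0], [-0.0273, -0.0429, -0.0073, 0.0, 0.0, 0.0], [-0.0311, -0.0488, -0.0083, 0.0, 0.0, 0.0], [-0.0333, -0.0524, -0.0089, 0.0, 0.0, 0.0], [-0.0343, -0.0539, -0.0092, 0.0, 0.0, 0.0], [-0.0344, -0.0541, -0.0092, 0.0, 0.0, 0.0]]
[[-0.0, 0.0, -0.0, 0.0, -0.0, -0.01], [-0.0, 0.0, -0.0, 0.02, -0.0, -0.07], 
[... 1417 characters left out ...]
0007, 0.87, -0.0, -3.23], [0.0053, 0.0048, 0.0014, 1.68, -0.01, -6.24], [0.0079, 0.0069, 0.0021, 2.42, -0.01, -9.0], [0.0104, 0.0088, 0.0028, 3.1, -0.01, -11.51], [0.0128, 0.0105, 0.0034, 3.7, -0.02, -13.76], [0.0149, 0.0119, 0.004, 4.24, -0.02, -15.73], [0.0169, 0.0132, 0.0045, 4.7, -0.02, -17.44], [0.0186, 0.0142, 0.005, 5.08, -0.02, -18.88]]
[[0.0011, 0.0013, 0.0003, 0.32, -0.0, -1.18], [0.0019, 0.0023, 0.0005, 0.57, -0.0, -2.1], [0.0026, 0.003, 0.0007, 0.75, -0.0, -2.8], [0.003, 0.0035, 0.0008, 0.89, -0.0, -3.29], [0.0033, 0.0039, 0.0009, 0.97, -0.0, -3.6], [0.0035, 0.004, 0.0009, 1.01, -0.0, -3.77], [0.0035, 0.0041, 0.0009, 1.03, -0.0, -3.83], [0.0036, 0.0041, 0.001, 1.03, -0.0, -3.84]]
```

```bash
sed -i 's/Cf=np.array(\[.50,.40\])/Cf=np.array([.52,.41])/; s/for k in range(1,17).*/pass/; s/for k in range(1,49).*/for k in range(1,57): u=mj(k\/56); seq.append((C0+(Cf-C0)*u,ps+(np.pi\/2-ps)*u))/; s/range(0,64,8)/range(0,56,8)/' plan.py; python3 plan.py
```

```text
pink 316.9663485685585 104.08839779005525 1991
27.7 [0.4721 0.1984 0.1346] [-0.0896  0.8212 -1.4856] 19.653955462926994 29.987803548574448 [ 15.9794  26.104  110.6465 -17.2793  32.4656 141.833 ]
[[ 0.8947 -0.3763  0.2407]
 [-0.3636 -0.9265 -0.0969]
 [ 0.2595 -0.0008 -0.9657]]
yaw -22.10556261461238 centre [0.5351 0.1728]
[[-0.0, -0.0, -0.0, 0.0, -0.0, -0.01], [-0.0, -0.0, -0.0, 0.01, -0.0, -0.05], [-0.0001, -0.0001, -0.0, 0.04, -0.0, -0.15], [-0.0003, -0.0003, -0.0001, 0.09, -0.0, -0.35], [-0.0006, -0.0005, -0.0002, 0.18, -0.0, -0.67], [-0.001, -0.0008, -0.0003, 0.3, -0.0, -1.13], [-0.0016, -0.0013, -0.0004, 0.47, -0.0, -1.74], [-0.0023, -0.0019, -0.0006, 0.68, -0.0, -2.52]]
[[-0.0008, -0.0008, -0.0002, 0.26, -0.0, -0.96], [-0.0017, -0.0017, -0.0005, 0.57, -0.0, -2.11], [-0.0028, -0.0027, -0.0007, 0.93, -0.0, -3.46], [-0.0039, -0.004, -0.001, 1.34, -0.0, -5.0], [-0.0051, -0.0053, -0.0014, 1.81, -0.01, -6.75], [-0.0064, -0.0069, -0.0017, 2.33, -0.01, -8.69], [-0.0078, -0.0086, -0.0021, 2.91, -0.01, -10.82], [-0.0091, -0.0105, -0.0024, 3.53, -0.01, -13.15]]
[[-0.0008, -0.0023, -0.0002,
[... 1144 characters left out ...]
3, 0.62, -0.0, -2.32], [0.0091, 0.0021, 0.0024, 1.2, -0.0, -4.46], [0.0132, 0.0031, 0.0035, 1.72, -0.01, -6.4], [0.0169, 0.0039, 0.0046, 2.19, -0.01, -8.14], [0.0203, 0.0046, 0.0055, 2.6, -0.01, -9.69], [0.0233, 0.0052, 0.0063, 2.97, -0.01, -11.03], [0.0259, 0.0058, 0.007, 3.27, -0.01, -12.19], [0.0281, 0.0062, 0.0075, 3.53, -0.01, -13.15]]
[[0.0017, 0.0008, 0.0004, 0.21, -0.0, -0.78], [0.003, 0.0014, 0.0008, 0.37, -0.0, -1.39], [0.0039, 0.0018, 0.0011, 0.5, -0.0, -1.85], [0.0046, 0.0021, 0.0012, 0.58, -0.0, -2.17], [0.005, 0.0023, 0.0014, 0.64, -0.0, -2.37], [0.0053, 0.0024, 0.0014, 0.66, -0.0, -2.47], [0.0054, 0.0025, 0.0014, 0.68, -0.0, -2.51], [0.0054, 0.0025, 0.0014, 0.68, -0.0, -2.52]]
```

Request:
play_rows:
  motion:
    - [[0,0,0,0,0,-0.01],[0,0,0,0.01,0,-0.05],[-0.0001,-0.0001,0,0.04,0,-0.15],[-0.0003,-0.0003,-0.0001,0.09,0,-0.35],[-0.0006,-0.0005,-0.0002,0.18,0,-0.67],[-0.001,-0.0008,-0.0003,0.3,0,-1.13],[-0.0016,-0.0013,-0.0004,0.47,0,-1.74],[-0.0023,-0.0019,-0.0006,0.68,0,-2.52]]

```text
time_s: 28.37
position: [0.4703, 0.201, 0.1339]
tcp_rot: [[0.911, -0.333, 0.244], [-0.321, -0.943, -0.086], [0.259, -0.0, -0.966]]
force: [-0.7, 0.8, -1.7]
opening: 0.221
grasp_force: 30.0
```

Request:
play_rows:
  motion:
    - [[-0.0008,-0.0008,-0.0002,0.26,0,-0.96],[-0.0017,-0.0017,-0.0005,0.57,0,-2.11],[-0.0028,-0.0027,-0.0007,0.93,0,-3.46],[-0.0039,-0.004,-0.001,1.34,0,-5.0],[-0.0051,-0.0053,-0.0014,1.81,-0.01,-6.75],[-0.0064,-0.0069,-0.0017,2.33,-0.01,-8.69],[-0.0078,-0.0086,-0.0021,2.91,-0.01,-10.82],[-0.0091,-0.0105,-0.0024,3.53,-0.01,-13.15]]

```text
time_s: 29.03
position: [0.4648, 0.2141, 0.134]
tcp_rot: [[0.961, -0.099, 0.257], [-0.096, -0.995, -0.026], [0.259, -0.0, -0.966]]
force: [0.1, -0.8, -2.3]
opening: 0.222
grasp_force: 30.0
```

Request:
play_rows:
  motion:
    - [[-0.0008,-0.0023,-0.0002,0.67,0,-2.5],[-0.0015,-0.0049,-0.0004,1.39,0,-5.18],[-0.0021,-0.0075,-0.0006,2.15,-0.01,-8.02],[-0.0026,-0.0104,-0.0007,2.96,-0.01,-11.01],[-0.0028,-0.0134,-0.0007,3.8,-0.01,-14.13],[-0.0029,-0.0166,-0.0008,4.67,-0.01,-17.37],[-0.0027,-0.02,-0.0007,5.57,-0.02,-20.72],[-0.0023,-0.0235,-0.0006,6.49,-0.02,-24.16]]

```text
time_s: 29.7
position: [0.4647, 0.2377, 0.1339]
tcp_rot: [[0.911, 0.332, 0.243], [0.321, -0.943, 0.086], [0.258, -0.0, -0.966]]
force: [1.4, -0.2, -1.5]
opening: 0.225
grasp_force: 30.0
```

Request:
play_rows:
  motion:
    - [[0.0021,-0.0031,0.0006,0.94,0,-3.51],[0.0045,-0.0063,0.0012,1.9,-0.01,-7.08],[0.0073,-0.0096,0.002,2.87,-0.01,-10.68],[0.0103,-0.0129,0.0028,3.84,-0.01,-14.3],[0.0136,-0.0163,0.0037,4.82,-0.02,-17.93],[0.0171,-0.0197,0.0046,5.79,-0.02,-21.53],[0.0208,-0.0233,0.0056,6.74,-0.02,-25.1],[0.0248,-0.0269,0.0067,7.69,-0.02,-28.61]]

```text
time_s: 30.37
position: [0.4804, 0.2715, 0.1339]
tcp_rot: [[0.634, 0.755, 0.169], [0.729, -0.656, 0.196], [0.259, -0.001, -0.966]]
force: [0.5, -0.3, -1.4]
opening: 0.226
grasp_force: 30.0
```

Request:
play_rows:
  motion:
    - [[0.0053,-0.0011,0.0014,0.92,0,-3.44],[0.0107,-0.0022,0.0029,1.82,-0.01,-6.79],[0.0161,-0.0033,0.0043,2.7,-0.01,-10.03],[0.0216,-0.0044,0.0058,3.54,-0.01,-13.16],[0.027,-0.0054,0.0073,4.34,-0.01,-16.14],[0.0323,-0.0065,0.0087,5.1,-0.02,-18.98],[0.0375,-0.0076,0.0101,5.82,-0.02,-21.66],[0.0425,-0.0087,0.0114,6.49,-0.02,-24.16]]

```text
time_s: 31.03
position: [0.5032, 0.3103, 0.1338]
tcp_rot: [[0.267, 0.961, 0.071], [0.928, -0.276, 0.249], [0.259, -0.001, -0.966]]
force: [0.6, -0.4, -2.4]
opening: 0.227
grasp_force: 30.0
```

Request:
play_rows:
  motion:
    - [[0.0047,0.0011,0.0013,0.62,0,-2.32],[0.0091,0.0021,0.0024,1.2,0,-4.46],[0.0132,0.0031,0.0035,1.72,-0.01,-6.4],[0.0169,0.0039,0.0046,2.19,-0.01,-8.14],[0.0203,0.0046,0.0055,2.6,-0.01,-9.69],[0.0233,0.0052,0.0063,2.97,-0.01,-11.03],[0.0259,0.0058,0.007,3.27,-0.01,-12.19],[0.0281,0.0062,0.0075,3.53,-0.01,-13.15]]

```text
time_s: 31.7
position: [0.5172, 0.3367, 0.1339]
tcp_rot: [[0.042, 0.999, 0.01], [0.965, -0.044, 0.259], [0.259, -0.001, -0.966]]
force: [-0.3, 0.2, -2.0]
opening: 0.225
grasp_force: 30.0
```

Request:
play_rows:
  motion:
    - [[0.0017,0.0008,0.0004,0.21,0,-0.78],[0.003,0.0014,0.0008,0.37,0,-1.39],[0.0039,0.0018,0.0011,0.5,0,-1.85],[0.0046,0.0021,0.0012,0.58,0,-2.17],[0.005,0.0023,0.0014,0.64,0,-2.37],[0.0053,0.0024,0.0014,0.66,0,-2.47],[0.0054,0.0025,0.0014,0.68,0,-2.51],[0.0054,0.0025,0.0014,0.68,0,-2.52]]

```text
time_s: 32.37
position: [0.5198, 0.3419, 0.134]
tcp_rot: [[0.0, 1.0, -0.002], [0.966, 0.0, 0.259], [0.259, -0.002, -0.966]]
force: [-0.0, -0.7, -1.6]
opening: 0.221
grasp_force: 30.0
```

Request:
play_rows:
  motion:
    - [[0,0,0,0,0,0],[0,0,0,0,0,0],[0,0,0,0,0,0],[0,0,0,0,0,0],[0,0,0,0,0,0],[0,0,0,0,0,0],[0,0,0,0,0,0],[0,0,0,0,0,0]]

```text
time_s: 33.03
position: [0.5198, 0.3419, 0.134]
tcp_rot: [[0.0, 1.0, -0.002], [0.966, 0.0, 0.259], [0.259, -0.002, -0.966]]
force: [0.2, -0.0, -1.9]
opening: 0.228
grasp_force: 30.0
```

```bash
python3 - <<'E'
from plan import *
s=pink('w20'); R=np.array(s['tcp_rot']); print('yaw',np.degrees(np.arctan2(R[0,1],-R[1,1])))
for n in('w12','w14','w20'):
    f=cv2.imread(f'pics/{n}.png').astype(int); w=(f.min(2)>120)&(f.max(2)-f.min(2)<40); w[230:]=0;w[:,:200]=0;w[:,440:]=0
    # rim left/right edges at several rows
    print(n,[(int(np.nonzero(w[r])[0].min()),int(np.nonzero(w[r])[0].max())) for r in(60,100,140,170,190)], [int(np.nonzero(w[:230,k])[0].max()) for k in (280,300,345,365)])
c=cap('top','t20.png');d=cap('side','s20.png')
for n in('top','side'):
  for k in('dish','gumball_1','ear_far','bell','mug','glass_tumbler'):
    print(n,k,[(np.round(x['at'],3).tolist(),round(x['confidence'],2)) for x in finder.recognise(n,k)[:3]])
E
```

```text
pink 317.33379953379955 105.45547785547785 2145
33.0833 [0.5198 0.3419 0.134 ] [-0.5106 -0.5743 -1.2714] 19.85518945735431 29.987911395728588 [15.5773 33.6054 93.1356 18.8406 50.7776  3.9224]
[[ 0.0003  1.     -0.0016]
 [ 0.9658  0.0001  0.2593]
 [ 0.2593 -0.0016 -0.9658]]
yaw 90.00426947860927
w12 [(232, 439), (221, 439), (227, 414), (246, 396), (270, 372)] [195, 201, 201, 194]
w14 [(232, 409), (222, 420), (228, 417), (246, 396), (270, 372)] [195, 201, 201, 194]
w20 [(232, 409), (221, 420), (228, 414), (245, 396), (269, 372)] [196, 202, 201, 194]
top dish [([0.521, 0.415, 0.158], 0.58)]
top gumball_1 [([0.514, 0.407, 0.171], 0.63)]
top ear_far [([0.523, 0.414, 0.16], 0.9)]
top bell [([0.7, 0.311, 0.041], 0.73)]
top mug [([0.801, 0.195, 0.035], 0.96)]
top glass_tumbler [([0.452, -0.185, 0.025], 0.86)]
side dish [([0.526, 0.38, 0.163], 0.71)]
side gumball_1 []
side ear_far [([0.526, 0.379, 0.164], 0.43), ([0.505, -0.012, 0.062], 0.24)]
side bell [([0.711, 0.292, 0.032], 0.88)]
side mug [([0.793, 0.175, 0.055], 0.98)]
side glass_tumbler [([0.446, -0.161, 0.058], 0.83)]
```

```bash
python3 -c "
from rig import bot
s=bot.read_state();print(s['time_s'],max(abs(v) for v in s['qvel']));print(bot.hand_in())"
```

```text
33.7833 0.10080304614870368
the job is handed in; nothing more can be done
None
```

The job is handed in at about 34 s: one pink gumball is in the dish, which I'm still holding level about 14 cm above the counter with its free ear pointing straight left. The lever was eased all the way home, the yellow gumball stayed at the gate, and the bell, mug and glass are where they were; my first grip on the knob slipped off before the lever moved, so I regripped lower.

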